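Seat two wax blocks in their holders

TASK

Two of the wax blocks on the cold plate have a base that matches the recess of one of the two metal holders: the small oblong one and the small round one. Seat each in the recess of its own outline, flat and fully home with its wax upwards, without slamming or jamming it. The oblong recess stands wherever its feed carriage was last left and has a spring jaw with an overhanging lip: let the block in tilted, feel for the jaw, push it back with the short edge under the lip and lay the block down; leave everything else where it is.

Things in the scene. Friction and masses are not known exactly. Their poses are not given: they have to be found in the camera images.
- oblong_block: Wax block to be seated: white plastic base 40 (its x) x 28 (its y) x 6 mm high, with a pale wax block 26 x 22 x 18 mm centred on top (grip the wax; 24 mm high in all). Origin: centre of the underside; z up. The same either way round. 30 g.
- disc_block: Wax block to be seated: round metal base 40 mm diameter, 6 mm high, with a pale wax block 24 x 24 x 18 mm centred on top, its sides along the body's x and y (24 mm high in all). Origin: centre of the underside; z up. 45 g.
- oblong_mid (a point): On the oblong holder: where the centre of the recess floor is when the feed carriage is at mid-travel, 24 mm above the table; x along the recess, z up. Fixed: the carriage with its recess stands anywhere up to 8 mm either way along x, stiff to move, and where is NOT reported: find it by touch or sight. Tilted 30 degrees, the block clears wall and lip.
- round_seat (a point): Centre of the recess floor of the round-recess metal holder, 24 mm above the table: where the disc block's origin belongs; z up. Recess 42 mm diameter, 6 mm deep, in a square block 78 x 78 x 30 mm.
- cold_plate: Dark steel cold plate 190 x 190 x 26 mm, fixed, on which the four wax blocks stand. Origin: centre of its underside.
- big_disc_block: Bystander: like the disc block, but with a base 52 mm in diameter. Origin: centre of the underside.
- square_block: Bystander: like the oblong block, but with a square base 46 x 46 mm. Origin: centre of the underside.
- pen: Bystander: black pen 12 mm thick, about 125 mm long, lying along its x. Origin: middle of its underside.
- jar: Bystander: jar 56 mm in diameter, 75 mm high. Origin: centre of the underside.
- brush: Bystander: small brush lying along its x.
- slide_box: Bystander: open grey box 80 x 110 x 35 mm. Origin: centre of the underside.
- oblong_holder: Oblong holder's fixed grey base, axes as oblong_mid, origin 24 mm below it. Recess on its carriage, from the recess centre: floor 24 mm and rim 30 mm above the table, fixed wall at x = +20 mm (14 mm thick), side walls at y = +-15 mm (13 mm thick); the -x side, towards the robot, is the spring jaw. A bar across the carriage at x = -44 to -50 mm is 36 mm above the table.
- jaw_mid (a point): Only a reference for the steel jaw, 26 mm wide: its upright face at the floor, jaw at rest, carriage at mid-travel (14.5 mm to the -x side of oblong_mid; fixed). The jaw yields up to 9 mm towards -x (3 N at first, 8.4 N at the end); 5.5 mm with the block home. Its lip overhangs the face by 2 mm, underside 8 mm and top 11 mm above the recess floor.
- round_nest: The round-recess metal holder itself, fixed; origin at the table under the recess centre.
There are look-alikes about, which are no part of the job. What is shaped like the disc_block but blue is not meant. What is shaped like the oblong_block but black is not meant.

How it is judged:
By the outcome, as a careful person would: the job done as asked, in the order asked, and still so for the second after the job is handed in, with the robot touching nothing.
It also fails if it takes over 67 s, if anything falls off the work surface, if the arm or the gripper's body presses on something with over 40 N, if the wrist force passes 120 N, or if a joint passes its speed limit or range.

ROBOT

A 7-joint arm with a two-finger parallel gripper is mounted at the origin on the work surface. World frame = base frame: x ahead of the robot, y to its left, z up, the work surface at z = 0. Lengths are in m, angles in rad, forces in N, time in s.
With the tool pointing down it reaches from about 0.35 to 0.9 m from the base axis. Payload 7.2 kg.
Tool frame: the origin (TCP) lies at the very end of the fingers, on their centre line; the grasp point (between the pads) lies behind it (ctrl.grasp_offset is the z of the grasp point in the tool frame, in m); z points along the fingers, y is the line along which they close (so a half turn about z gives the same grasp; the last joint's range is limited). The gripper opens to 85 mm and grips with 20 to 120 N. Pads are 22 mm wide; open, the fingers measure 114 mm over their backs; the gripper's body (76 mm by 85 mm) begins 54 mm behind the grasp point. The pads swing forward as they close: fully open they stand 13 mm farther back than shut.
Start: joints at [-1.296, 0.411, -0.013, 1.596, 0.006, 1.134, -0.082], TCP at [0.21, 0.589, 0.231] pointing down, gripper open.
Joint ranges: [-2.95, 2.95], [-0.29, 1.99], [-1.47, 1.44], [0.14, 2.54], [-1.03, 4.17], [0.13, 1.85], [-2.86, 2.86]. Speed limits (rad/s): [2.39, 2.39, 3.01, 3.01, 3.14, 3.14, 3.14].

INTERFACE

Orientations are given as a unit quaternion [w, x, y, z].
In Python, from plant import ctrl gives the robot as it stands.
- The arm moves only by the tool move_arm, never from a script. Its argument "steps" is text: rows parted by semicolons, each of 4 numbers parted by spaces: the shift along the tool's x, y, z in m, then the turn about the tool's z in degrees. A call has 1 to 5 rows; each row shifts and turns the commanded pose from where the row before left it, along the tool's axes as they then stand; what a row does not reach is not made up. A row lasts 1/12 s, in which the tool goes at most 41.7 mm and 7.16 degrees, less where a joint would pass 70% of its speed; a pose out of reach is approached as far as the arm can. A call with a gripper value outside its range is refused whole. "grip" is the opening, from 0 (shut) to 1 (fully open), set as the call begins (left out, the last holds). The fingers move at their own pace and stop on an object; the grip force is fixed at half the most. Time passes only in rows, so rows that do not move let the fingers close. It gives the time, the measured TCP pose, the force, the opening and the grip force at its end, in the units of the state.
- ctrl.get_state(): the state, without advancing time (a new reading comes with each control period).
- ctrl.capture(name): name is "scene" or "top"; returns a dict with "img" (400x640x3 uint8, red, green, blue), "K" (3x3 intrinsics, pixels), "cam_to_world" (4x4, takes a point from camera to world coordinates). Camera axes: x right, y down, z forward; pixel columns grow to the right and rows downward; lengths in m; the calibration is good to about 2 mm. A picture is of the moment at which its call begins. There is no depth.
- ctrl.hand_in(): hands the job in; it is judged then, once.
The state is a dict: "time_s": time; "qpos": joint angles; "joint_velocities": joint speeds; "effort": joint torques, N m; "position": TCP position; "tool_rot": TCP orientation; "wrist_force": force on the tool from outside, world axes, zero at the start; "moment": the same for the moment, N m; "gripper_width": opening from 0.0 (shut) to 1.0 (fully open); "grip_force": force on a finger pad.
Only numpy, scipy, OpenCV 4.12 (cv2) and the standard library are available. Lean on these libraries where they do the work, as an engineer would, in place of code of your own. Each camera call takes 0.05 s, during which the arm holds its last target. There are 200 camera calls.

## Working session

There is one attempt and no reset: what is moved stays moved. The work goes in short steps, Python scripts to look and compute and a tool call to move; the robot and the scene stay as the last step left them, time stands still between calls to the robot, and variables do not carry over. Pictures are saved under pics/ and viewed, at most 10 in all, crops included, and the job is handed in when it is done.

Besides the shell and the picture viewer there is one more tool, called after "Call:" as name(argument=value, ...) on one line, values as JSON. move_arm: Moves the arm, as the interface text tells. Its arguments: {"type":"object","properties":{"steps":{"type":"string"},"grip":{"type":"number"}},"required":["steps"]}

```bash
ls; mkdir -p pics; python3 - <<'E'
from plant import ctrl
import cv2,numpy as np
np.set_printoptions(precision=4,suppress=True)
for n in("scene","top"):
    c=ctrl.capture(n); cv2.imwrite(f"pics/{n}0.png",c["img"][...,::-1]); print(n,c["K"],c["cam_to_world"])
print(ctrl.get_state(),ctrl.grasp_offset)
E
```

```text
pics
scene [[498.5127   0.     322.8741]
 [  0.     498.5127 192.8252]
 [  0.       0.       1.    ]] [[-0.4925  0.7104 -0.5027  1.1105]
 [ 0.8703  0.4023 -0.2842  0.3152]
 [ 0.0004 -0.5775 -0.8164  0.9394]
 [ 0.      0.      0.      1.    ]]
top [[411.212    0.     321.4326]
 [  0.     411.212  191.3932]
 [  0.       0.       1.    ]] [[-0.0157 -0.9936  0.1115  0.4918]
 [-0.9995  0.0186  0.0248  0.0024]
 [-0.0267 -0.1111 -0.9935  0.9459]
 [ 0.      0.      0.      1.    ]]
{'time_s': 0.1, 'qpos': array([-1.2962,  0.4119, -0.0127,  1.597 ,  0.0056,  1.1343, -0.0822]), 'joint_velocities': array([ 0.0022, -0.002 , -0.0001, -0.0025,  0.    ,  0.0008, -0.0003]), 'effort': array([  0.0031, -60.1823,   0.6844, -30.009 ,   0.0141,   0.0064,
         0.    ]), 'position': array([0.21  , 0.5882, 0.2305]), 'tool_rot': array([-0.0001,  0.1706,  0.9853, -0.0007]), 'wrist_force': array([0.5524, 0.7804, 0.0506]), 'moment': array([-0.0017,  0.0409,  0.0067]), 'grip_force': 0.0, 'gripper_width': 1.0032249201213543} -0.0187
```

View pics/top0.png

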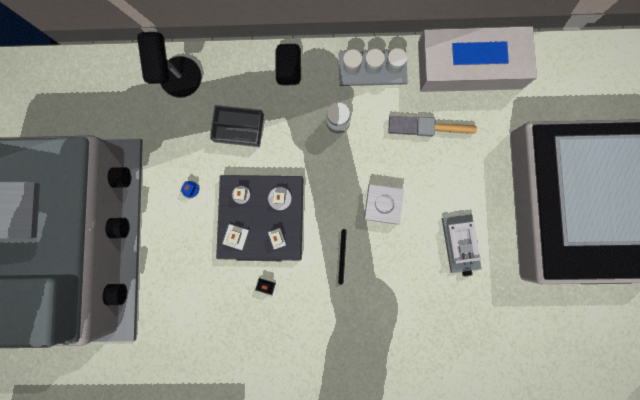

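View pics/scene0.png

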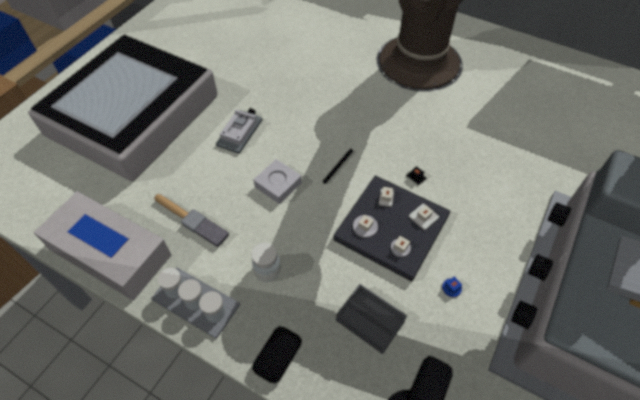

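Top view candidates: disc blocks at (240,194) (smaller), (280,198) (bigger) and the blue one at (190,189). For the oblong: (277,239), the square one at (235,237) and the black one at (265,286). Round holder at (384,204), oblong holder at (462,243). I choose (240,194) and (277,239) and check them in a close crop.

```bash
python3 - <<'E'
import cv2,numpy as np
t=cv2.imread("pics/top0.png"); s=cv2.imread("pics/scene0.png")
f=lambda i,x,y,w,h,k:cv2.resize(i[y:y+h,x:x+w],None,fx=k,fy=k,interpolation=cv2.INTER_CUBIC)
a=f(t,215,170,95,95,6) 
b=np.hstack([f(t,360,172,50,60,6),f(t,436,205,50,60,6)])
cv2.imwrite("pics/c1.png",a);cv2.imwrite("pics/c2.png",b)
c=np.hstack([f(s,330,170,130,115,4),f(s,210,100,70,115,4)])
cv2.imwrite("pics/c3.png",c)
E
```

```text
(no output)
```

View pics/c1.png

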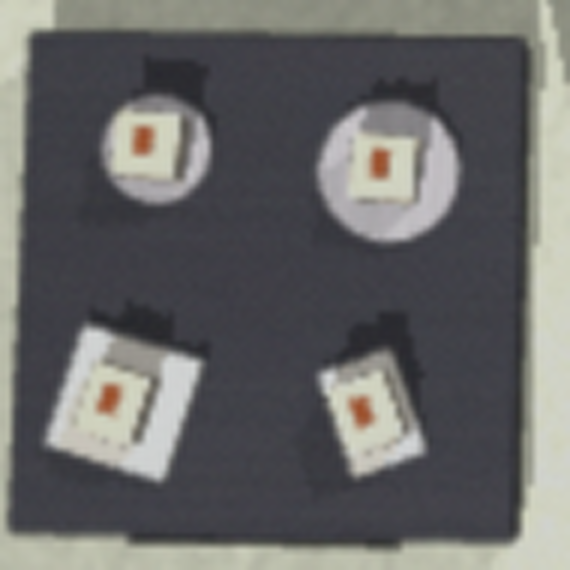

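View pics/c2.png

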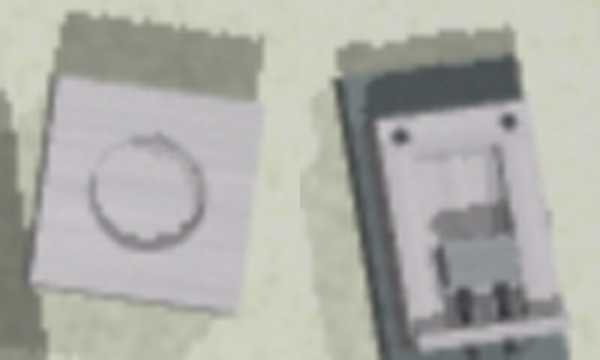

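View pics/c3.png

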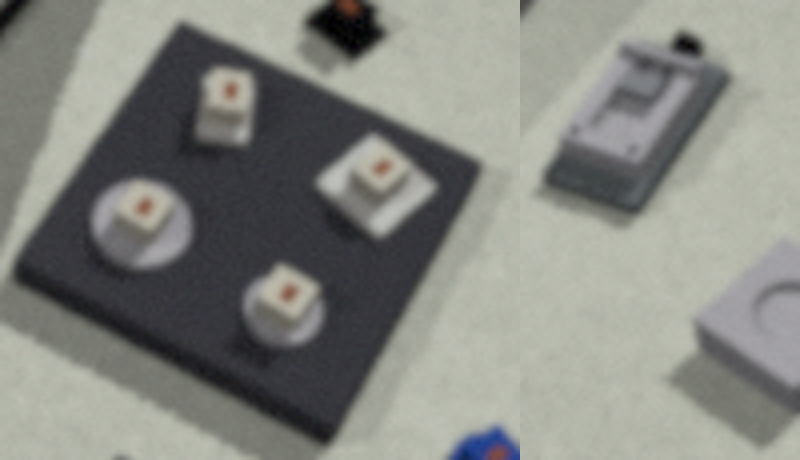

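The crops confirm the choice. The smaller white disc is at crop (157,149) and the oblong base at (372,412) with its wax across it. The round recess is centred near crop (149,193). The oblong carriage's jaw faces the robot. Next I fit poses.

```bash
cat > h.py <<'E'
import cv2,numpy as np,json
from scipy.optimize import minimize,least_squares
np.set_printoptions(precision=4,suppress=True)
CAM={"scene":(np.array([[498.5127,0,322.8741],[0,498.5127,192.8252],[0,0,1]]),None),"top":None}
def proj(P,c):
    T=np.linalg.inv(c["cam_to_world"]); q=(P@T[:3,:3].T+T[:3,3])@c["K"].T
    return q[:,:2]/q[:,2:]
def unproj(uv,z,c):
    M=c["cam_to_world"]; d=(np.c_[uv,np.ones(len(uv))]@np.linalg.inv(c["K"]).T)@M[:3,:3].T
    return M[:3,3]+d*((z-M[2,3])/d[:,2])[:,None]
def pose(p,P,x=0):
    s,k=np.sin(p[2]),np.cos(p[2])
    return np.c_[P[:,0]*k-P[:,1]*s+p[0],P[:,0]*s+P[:,1]*k+p[1],P[:,2]]
def box(a,b,z0,z1): return np.array([[i*a/2,j*b/2,z] for i in(-1,1) for j in(-1,1) for z in(z0,z1)])
def cyl(r,z0,z1): return np.array([[r*np.cos(t),r*np.sin(t),z] for t in np.arange(0,6.28,.1) for z in(z0,z1)])
OBL=[box(.040,.028,0,.006),box(.026,.022,.006,.024)]
DISC=[cyl(.020,0,.006),box(.024,.024,.006,.024)]
def fit(c,parts,z,p0,thr=90,k=8,R=22,yaws=(0,)):
    P=[q+[0,0,z] for q in parts]
    u0=proj(pose(p0,np.array([[0,0,z+.01]])),c)[0].round()-R
    x,y=u0.astype(int); g=cv2.cvtColor(c["img"][y:y+2*R,x:x+2*R],cv2.COLOR_RGB2GRAY)
    m=cv2.resize(g,None,fx=k,fy=k,interpolation=cv2.INTER_CUBIC)>thr
    def cost(p):
        r=np.zeros(m.shape,np.uint8)
        for q in P:
            h=cv2.convexHull(((proj(pose(p,q),c)-u0+.5)*k-.5).astype(np.float32))
            cv2.fillConvexPoly(r,np.round(h*16).astype(np.int32),1,shift=4)
        near=cv2.dilate(r,np.ones((4*k+1,)*2,np.uint8))>0
        return ((r>0)^m)[near].sum()/r.sum()
    best=None
    for dy in yaws:
        q=np.array(p0,float); q[2]+=dy
        s=minimize(cost,q,method="Nelder-Mead",options=dict(initial_simplex=q+np.array([[0,0,0],[.004,0,0],[0,.004,0],[0,0,.12]]),maxiter=200))
        if best is None or s.fun<best.fun: best=s
    return best.x,best.fun
E
python3 - <<'E'
from h import *
from plant import ctrl
C={n:ctrl.capture(n) for n in("scene","top")}
up=lambda a,x,y,k:(np.array(a,float)+.5)/k-.5+[x,y]
t=C["top"]
b=unproj(up([[372,412]],215,170,6),.032,t)[0]; d=unproj(up([[157.5,149.5]],215,170,6),.032,t)[0]
e=unproj(up([[355,477],[390,346],[427,453],[318,374]],215,170,6),.032,t)
print("obl",b,e); dx=(e[1]-e[2])+(e[3]-e[0]); y0=np.arctan2(dx[1],dx[0]); print("yaw",np.degrees(y0))
w=unproj(up([[116,112],[183,113],[176,181],[110,177]],215,170,6),.050,t); dw=(w[0]-w[3])+(w[1]-w[2]); print("disc",d,w.mean(0),np.degrees(np.arctan2(dw[1],dw[0])))
for n in C:
    p,f=fit(C[n],OBL,.026,[b[0],b[1],y0],yaws=(-.1,0,.1)); print(n,"obl",p,np.degrees(p[2]),f)
    p,f=fit(C[n],DISC,.026,[d[0],d[1],np.arctan2(dw[1],dw[0])],yaws=(-.1,0,.1)); print(n,"disc",p,np.degrees(p[2]),f)
q=unproj(up([[55,76],[265,100],[240,313],[32,284]],360,172,6),.03,t); print("round",q.mean(0),unproj(up([[148.5,193.5]],360,172,6),.03,t),np.linalg.norm(q-np.roll(q,1,0),axis=1))
for n,(a,z) in dict(far=([[76,120],[225,100]],.03),wall=([[115,157],[200,147]],.03),lip=([[143,243],[220,237]],.035),bar=([[113,348],[268,330]],.036)).items():
    w=unproj(up(a,436,205,6),z,t); v=w[0]-w[1]; print(n,w.mean(0),np.degrees(np.arctan2(-v[0],v[1])),np.linalg.norm(v))
# scene view round top & oblong carriage far corners
s=C["scene"]
x=lambda a:up(np.array(a)-[520,0],210,100,4)
print("scene far edge",unproj(x([[566,130],[644,165]]),.03,s))
E
```

```text
obl [0.4918 0.1263 0.032 ] [[0.4681 0.1326 0.032 ]
 [0.516  0.1195 0.032 ]
 [0.4765 0.106  0.032 ]
 [0.5061 0.1463 0.032 ]]
yaw 19.30156749026216
disc [0.5908 0.2065 0.032 ] [0.5903 0.2067 0.05  ] -5.210405944472214
scene obl [0.4896 0.1262 0.3703] 21.214264900767642 0.07297764768493879
scene disc [ 0.5892  0.2062 -0.0868] -4.975580541351654 0.06919450499315659
top obl [0.491  0.1265 0.3458] 19.810195034094743 0.08074493716220615
top disc [ 0.5909  0.2075 -0.0167] -0.9578755751327558 0.04162162162162162
round [ 0.5644 -0.114   0.03  ] [[ 0.5642 -0.1143  0.03  ]] [0.0781 0.0783 0.0798 0.0771]
far [ 0.519  -0.2804  0.03  ] 6.70379001171399 0.054993965079640474
wall [ 0.5036 -0.2821  0.03  ] 5.78456100793967 0.031228331111321547
lip [ 0.4717 -0.2875  0.035 ] 3.5734719168435083 0.027866756626818038
bar [ 0.4362 -0.2885  0.036 ] 5.758093153942881 0.05607267820796997
scene far edge [[ 0.5148 -0.3073  0.03  ]
 [ 0.5146 -0.2495  0.03  ]]
```

```bash
cat > p.py <<'E'
import sys,numpy as np
from plant import ctrl
from scipy.spatial.transform import Rotation as R
# usage: p.py x y z heading(deg of tool x) nrows ; plans from the measured pose
x,y,z,h,n=map(float,sys.argv[1:6]); n=int(n)
s=ctrl.get_state(); q=s["tool_rot"]; M=R.from_quat([q[1],q[2],q[3],q[0]]).as_matrix()
p=s["position"]; a=np.degrees(np.arctan2(M[1,0],M[0,0]))
print("now",p.round(4),"head",round(a,2),"tilt",M[:,2].round(4),"F",s["wrist_force"].round(2),"t",round(s["time_s"],2),"q7",s["qpos"][6].round(2),"w",round(s["gripper_width"],3))
d=np.array([x,y,z])-p; dh=(h-a+180)%360-180
rows=[];cp=p.copy();ch=a
for i in range(1,n+1):
    t=p+d*i/n; e=t-cp; c,k=np.cos(np.radians(ch)),np.sin(np.radians(ch))
    r=[round(c*e[0]+k*e[1],4),round(k*e[0]-c*e[1],4),round(-e[2],4),round(-(a+dh*i/n-ch),1)]
    rows.append(" ".join("%g"%v for v in r)); cp=cp+[c*r[0]+k*r[1],k*r[0]-c*r[1],-r[2]]; ch-=r[3]
for i in range(0,n,5): print("; ".join(rows[i:i+5]))
E
python3 p.py 0.490 0.1264 0.12 20.5 20
```

```text
now [0.21   0.5884 0.2308] head 160.36 tilt [-3.e-04 -1.e-03 -1.e+00] F [ 0.07 -0.61 -0.01] t 0.2 q7 -0.08 w 1.0
-0.0209 -0.017 0.0055 7; -0.0229 -0.0144 0.0056 7; -0.0245 -0.0115 0.0055 7; -0.0256 -0.0084 0.0056 7; -0.0265 -0.0052 0.0055 7
-0.027 -0.0019 0.0055 7; -0.027 0.0013 0.0056 7; -0.0266 0.0046 0.0055 6.9; -0.0258 0.0078 0.0055 7; -0.0247 0.0109 0.0056 7
-0.0233 0.0138 0.0055 7; -0.0213 0.0165 0.0056 7; -0.0192 0.0191 0.0055 7; -0.0167 0.0212 0.0055 7; -0.014 0.0231 0.0056 7
-0.0111 0.0246 0.0055 7; -0.008 0.0258 0.0055 7; -0.0048 0.0266 0.0056 7; -0.0015 0.0269 0.0055 7; 0.0017 0.027 0.0056 7
```

Call:
move_arm(steps="-0.021 -0.017 0 7; -0.023 -0.014 0 7; -0.0245 -0.0115 0 7; -0.0256 -0.0084 0 7; -0.0265 -0.005 0 7", grip=0.5)

```text
time_s: 0.62
position: [0.281, 0.4723, 0.2311]
tool_rot: [-0.0, 0.462, 0.887, -0.0]
wrist_force: [-0.2, 1.1, -0.3]
gripper_width: 0.496
grip_force: 0.0
```

Call:
move_arm(steps="-0.027 -0.002 0 7; -0.027 0.001 0 7; -0.0265 0.0045 0 7; -0.026 0.008 0 7; -0.0245 0.011 0 7")

```text
time_s: 1.03
position: [0.3508, 0.3567, 0.2313]
tool_rot: [-0.0, 0.707, 0.707, 0.0]
wrist_force: [-0.5, -0.0, -1.2]
gripper_width: 0.503
grip_force: 0.0
```

Call:
move_arm(steps="-0.023 0.014 0 7; -0.0215 0.0165 0.01 7; -0.019 0.019 0.01 7; -0.0165 0.021 0.01 7; -0.014 0.023 0.01 7")

```text
time_s: 1.45
position: [0.4206, 0.2419, 0.1911]
tool_rot: [-0.0, 0.887, 0.462, 0.0]
wrist_force: [-0.9, 0.3, -0.5]
gripper_width: 0.496
grip_force: 0.0
```

Call:
move_arm(steps="-0.011 0.0245 0.01 7; -0.008 0.026 0.01 7; -0.005 0.0265 0.01 7; -0.0015 0.027 0.01 7; 0.0015 0.027 0.01 7")

```text
time_s: 1.87
position: [0.4902, 0.126, 0.1409]
tool_rot: [-0.0, 0.985, 0.174, 0.0]
wrist_force: [0.6, 0.7, 0.5]
gripper_width: 0.496
grip_force: 0.0
```

```bash
python3 p.py 0.490 0.1264 0.07 20.5 5
```

```text
now [0.4902 0.126  0.1409] head 20.03 tilt [ 4.e-04  2.e-04 -1.e+00] F [0.63 0.68 0.54] t 1.87 q7 -1.3 w 0.496
-0 -0.0001 0.0142 -0.1; -0 -0.0001 0.0142 -0.1; -0 -0 0.0142 -0.1; -0 -0.0001 0.0141 -0.1; -0 -0.0001 0.0142 -0.1
```

Call:
move_arm(steps="0 0 0.025 0; 0 0 0.025 0; 0 0 0.025 0; 0 0 0.02 0; 0 0 0.009 0")

```text
time_s: 2.28
position: [0.4882, 0.1267, 0.0349]
tool_rot: [0.0, 0.984, 0.177, -0.002]
wrist_force: [-0.8, -0.6, -0.2]
gripper_width: 0.497
grip_force: 0.0
```

Call:
move_arm(steps="0 0 0.0035 0; 0 0 0 0")

```text
time_s: 2.45
position: [0.4895, 0.1269, 0.0335]
tool_rot: [0.0, 0.984, 0.177, -0.0]
wrist_force: [0.2, -0.3, -0.4]
gripper_width: 0.501
grip_force: 0.0
```

Call:
move_arm(steps="0 0 0 0; 0 0 0 0; 0 0 0 0; 0 0 0 0; 0 0 0 0", grip=0.15)

```text
time_s: 2.87
position: [0.4906, 0.1275, 0.0351]
tool_rot: [-0.0, 0.984, 0.177, 0.001]
wrist_force: [-0.4, -0.1, 7.4]
gripper_width: 0.241
grip_force: 59.6
```

Call:
move_arm(steps="0 0 -0.005 0; 0 0 -0.015 0; 0 0 -0.025 0; 0 0 -0.025 0; 0 0 -0.02 0")

```text
time_s: 3.28
position: [0.4899, 0.127, 0.1259]
tool_rot: [-0.0, 0.984, 0.177, 0.001]
wrist_force: [1.2, 0.8, -0.8]
gripper_width: 0.241
grip_force: 58.8
```

Call:
move_arm(steps="0 0 0 0; 0 0 0 0")

```text
time_s: 3.45
position: [0.4903, 0.1277, 0.1252]
tool_rot: [-0.001, 0.984, 0.177, 0.001]
wrist_force: [-0.3, 0.6, -0.5]
gripper_width: 0.238
grip_force: 58.8
```

```bash
python3 - <<'E'
from h import *
from plant import ctrl
C={n:ctrl.capture(n) for n in("scene","top")}; s=ctrl.get_state(); print(s["position"],s["wrist_force"],s["gripper_width"])
out=[]
for n in C:
    u=proj(np.array([s["position"]]),C[n])[0]; x,y=(u-25).round().astype(int); print(n,x,y)
    out.append(cv2.resize(C[n]["img"][y:y+50,x:x+50,::-1],None,fx=8,fy=8,interpolation=cv2.INTER_CUBIC))
cv2.imwrite("pics/g1.png",np.hstack(out))
E
python3 p.py 0.4846 -0.284 0.125 6 15
```

```text
[0.4891 0.1273 0.1235] [-0.3622  0.1817 -1.1714] 0.2358731518884557
scene 367 146
top 245 215
now [0.4891 0.1273 0.1235] head 20.38 tilt [-4.e-04  3.e-04 -1.e+00] F [-0.36  0.18 -1.17] t 3.55 q7 -1.27 w 0.236
-0.0098 0.0256 -0.0001 1; -0.0094 0.0258 -0.0001 0.9; -0.009 0.0259 -0.0001 1; -0.0085 0.026 -0.0001 0.9; -0.0081 0.0262 -0.0001 1
-0.0077 0.0264 -0.0001 1; -0.0072 0.0264 -0.0001 0.9; -0.0068 0.0266 -0.0001 1; -0.0063 0.0267 -0.0001 0.9; -0.0059 0.0268 -0.0001 1
-0.0054 0.0268 -0.0001 0.9; -0.005 0.027 -0.0001 1; -0.0046 0.0271 -0.0001 1; -0.004 0.0271 -0.0001 0.9; -0.0037 0.0272 -0.0001 1
```

View pics/g1.png

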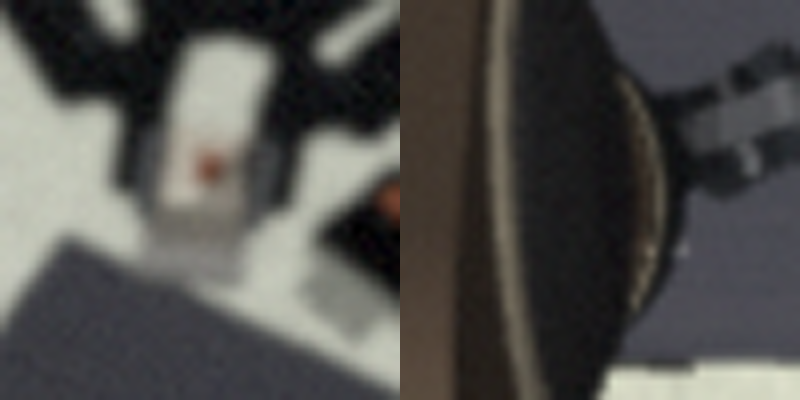

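The scene half of the picture shows the block held upright, base down at about (195,245). In the top half the arm hides it. Now I carry it to above the holder, 12 mm to the wall side.

Call:
move_arm(steps="-0.009 0.026 0 1; -0.009 0.026 0 1; -0.0085 0.026 0 1; -0.008 0.026 0 1; -0.0075 0.026 0 1")

```text
time_s: 3.97
position: [0.4898, -0.0108, 0.1228]
tool_rot: [0.0, 0.991, 0.133, -0.001]
wrist_force: [0.1, 0.9, -0.6]
gripper_width: 0.235
grip_force: 58.8
```

Call:
move_arm(steps="-0.007 0.0265 0 1; -0.0065 0.0265 0 1; -0.006 0.0265 0 1; -0.0055 0.0265 0 1; -0.005 0.0265 0 1")

```text
time_s: 4.38
position: [0.4912, -0.1466, 0.1227]
tool_rot: [-0.0, 0.996, 0.09, -0.001]
wrist_force: [0.7, 0.5, 0.1]
gripper_width: 0.239
grip_force: 58.8
```

Call:
move_arm(steps="-0.005 0.027 0 1; -0.0045 0.027 0 1; -0.004 0.027 0 1; -0.0035 0.027 0 1; -0.003 0.027 0 0.4")

```text
time_s: 4.8
position: [0.4912, -0.2829, 0.1224]
tool_rot: [-0.0, 0.999, 0.051, -0.001]
wrist_force: [0.2, 0.5, -0.8]
gripper_width: 0.241
grip_force: 58.8
```

Call:
move_arm(steps="0 0 0 0; 0 0 0 0")

```text
time_s: 4.97
position: [0.4907, -0.2835, 0.1226]
tool_rot: [0.0, 0.999, 0.05, -0.001]
wrist_force: [0.3, 0.8, -1.2]
gripper_width: 0.239
grip_force: 58.8
```

```bash
python3 p.py 0.4965 -0.2827 0.06 6 5;python3 - <<'E'
from h import *
from plant import ctrl
C={n:ctrl.capture(n) for n in("scene","top")}
out=[]
for n,(x,y) in dict(scene=(205,85),top=(425,195)).items():
    out.append(cv2.resize(C[n]["img"][y:y+65,x:x+65,::-1],None,fx=6,fy=6,interpolation=cv2.INTER_CUBIC))
cv2.imwrite("pics/g2.png",np.hstack(out))
E
python3 p.py 0.4965 -0.2827 0.06 6 1;
```

```text
now [ 0.4907 -0.2835  0.1226] head 5.76 tilt [-2.3e-03 -2.0e-04 -1.0e+00] F [ 0.3   0.85 -1.16] t 4.97 q7 -0.65 w 0.239
0.0012 -0 0.0125 -0; 0.0012 -0.0001 0.0125 -0.1; 0.0011 -0 0.0126 -0; 0.0012 -0.0001 0.0125 -0.1; 0.0012 -0 0.0125 -0
now [ 0.4915 -0.2809  0.1227] head 5.98 tilt [-0.002   0.0013 -1.    ] F [ 0.35  0.37 -0.22] t 5.07 q7 -0.65 w 0.233
0.0048 0.0023 0.0627 -0
```

View pics/g2.png

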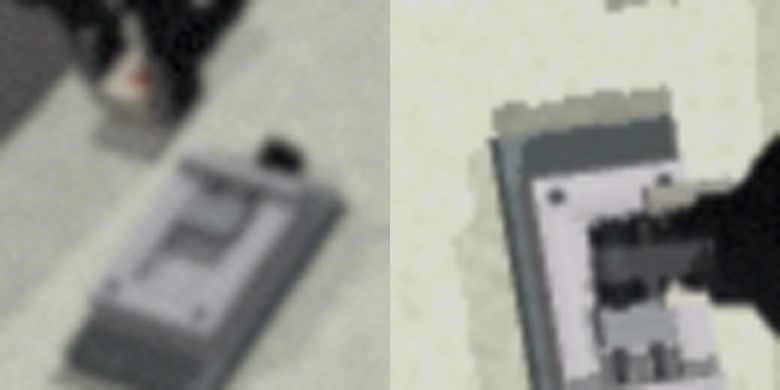

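The right half shows the fingers over the recess, from about (600,230) to (690,290), with the jaw at (640,325). In the left half the block is held upright at (130,100). Pose readings are noisy by about 1 mm, so I average them.

```bash
cat > avg.py <<'E'
from plant import ctrl
import numpy as np,sys
np.set_printoptions(precision=4,suppress=True)
n=int(sys.argv[1]) if len(sys.argv)>1 else 8
P,F,Q,M=[],[],[],[]
for i in range(n):
    ctrl.capture("top"); s=ctrl.get_state(); P.append(s["position"]);F.append(s["wrist_force"]);Q.append(s["qpos"]);M.append(s["tool_rot"])
print("pos",np.mean(P,0),"sd",np.std(P,0),"F",np.mean(F,0),np.std(F,0),"q",np.std(Q,0),"rot",np.mean(M,0),"t",s["time_s"])
E
python3 avg.py 10
```

```text
pos [ 0.4922 -0.2809  0.1236] sd [0.0001 0.0005 0.0003] F [-0.0265 -0.0664 -0.4841] [0.3565 0.3983 0.3411] q [0.0004 0.0003 0.0005 0.0004 0.0001 0.     0.0001] rot [-0.0003  0.9986  0.0526 -0.0001] t 5.5667
```

```bash
python3 - <<'E'
import numpy as np
tx=-np.array([9,9,8.5,8,7.5,7,6.5,6,5.5,5,5,4.5,4,3.5,3]);ty=np.array([26]*5+[26.5]*5+[27]*5)
h=np.radians(6.03+14.4-np.arange(15))
d=np.array([(np.cos(h)*tx+np.sin(h)*ty).sum(),(np.sin(h)*tx-np.cos(h)*ty).sum()])
p=np.array([492.2,-280.9])-d; print(d,"pick",p)
b=np.array([490.3,126.4]); a=np.radians(20.4); print("tool x,y err",np.array([[np.cos(a),np.sin(a)],[np.sin(a),-np.cos(a)]])@(p-b))
c=np.array([484.6,-284.0]); a=np.radians(6); print("here rel holder x,y(left)",np.array([[np.cos(a),np.sin(a)],[-np.sin(a),np.cos(a)]])@(np.array([492.2,-280.9])-c))
E
```

```text
[   2.90888954 -409.04125678] pick [489.29111046 128.14125678]
tool x,y err [-0.33866056 -1.98371931]
here rel holder x,y(left) [7.88240464 2.28860155]
```

Call:
move_arm(steps="0.003 0.0023 0.02 0; 0 0 0.02 0; 0 0 0.02 0; 0 0 0.012 0; 0 0 0.007 0")

```text
time_s: 5.98
position: [0.4946, -0.2834, 0.0433]
tool_rot: [-0.0, 0.999, 0.052, -0.001]
wrist_force: [-0.5, 0.2, 0.1]
gripper_width: 0.241
grip_force: 58.8
```

Call:
move_arm(steps="0 0 0.0025 0; 0 0 0.0015 0; 0 0 0 0; 0 0 0 0; 0 0 0 0")

```text
time_s: 6.4
position: [0.4958, -0.2841, 0.0416]
tool_rot: [0.0, 0.999, 0.052, 0.001]
wrist_force: [0.8, 0.6, -0.6]
gripper_width: 0.237
grip_force: 58.8
```

```bash
python3 avg.py 8
```

```text
pos [ 0.4955 -0.2839  0.0411] sd [0.0001 0.0001 0.0002] F [-0.0323 -0.2281 -0.4684] [0.414  0.3779 0.311 ] q [0.0001 0.0003 0.0001 0.0001 0.0001 0.0001 0.    ] rot [0.0001 0.9986 0.052  0.0003] t 6.8
```

Call:
move_arm(steps="-0.001 -0.001 0 0; -0.001 0 0.0005 0; -0.001 0 0 0; 0 0 0 0")

```text
time_s: 7.13
position: [0.4919, -0.2832, 0.0402]
tool_rot: [-0.0, 0.999, 0.052, -0.0]
wrist_force: [0.6, -0.3, -0.6]
gripper_width: 0.237
grip_force: 58.8
```

Call:
move_arm(steps="-0.001 0 0 0; 0 0 0 0; 0 0 0 0")

```text
time_s: 7.38
position: [0.4916, -0.2833, 0.0404]
tool_rot: [0.0, 0.999, 0.052, 0.0]
wrist_force: [3.0, 1.7, -1.4]
gripper_width: 0.237
grip_force: 58.8
```

Call:
move_arm(steps="-0.001 0 0 0; 0 0 0 0; 0 0 0 0")

```text
time_s: 7.63
position: [0.4907, -0.2834, 0.0404]
tool_rot: [0.0, 0.999, 0.052, 0.0]
wrist_force: [3.3, -0.0, -1.7]
gripper_width: 0.243
grip_force: 58.7
```

Call:
move_arm(steps="-0.001 0 0 0; 0 0 0 0; 0 0 0 0")

```text
time_s: 7.88
position: [0.4895, -0.2835, 0.0404]
tool_rot: [0.0, 0.999, 0.052, 0.0]
wrist_force: [5.1, 0.6, -0.8]
gripper_width: 0.239
grip_force: 58.8
```

Call:
move_arm(steps="-0.001 0 0 0; 0 0 0 0; 0 0 0 0")

```text
time_s: 8.13
position: [0.4885, -0.2836, 0.0404]
tool_rot: [0.0, 0.999, 0.052, 0.0]
wrist_force: [4.1, 0.4, -1.5]
gripper_width: 0.245
grip_force: 58.8
```

Jaw contact felt at TCP x ≈ 0.4918, which agrees with the vision estimate. I push on to about 8.4 mm of yield.

Call:
move_arm(steps="-0.001 0 0 0; 0 0 0 0; -0.001 0 0 0; 0 0 0 0; -0.001 0 0 0")

```text
time_s: 8.55
position: [0.486, -0.2839, 0.0404]
tool_rot: [0.0, 0.999, 0.052, 0.001]
wrist_force: [6.0, 0.6, -1.8]
gripper_width: 0.242
grip_force: 58.7
```

Call:
move_arm(steps="-0.001 0 0 0; 0 0 0 0; -0.0005 0 0 0; 0 0 0 0; 0 0 0 0")

```text
time_s: 8.97
position: [0.4847, -0.284, 0.0405]
tool_rot: [0.0, 0.999, 0.052, 0.001]
wrist_force: [7.3, 1.1, -3.4]
gripper_width: 0.239
grip_force: 58.7
```

```bash
python3 avg.py 6
```

```text
pos [ 0.4848 -0.284   0.0404] sd [0. 0. 0.] F [ 6.7235  0.985  -2.9149] [0.3109 0.2613 0.4538] q [0. 0. 0. 0. 0. 0. 0.] rot [0.0002 0.9986 0.0523 0.0008] t 9.2667
```

Call:
move_arm(steps="-0.001 0 0 0; 0 0 0 0; -0.0005 0 0 0; 0 0 0 0; 0 0 0 0")

```text
time_s: 9.68
position: [0.4835, -0.2842, 0.0405]
tool_rot: [0.0, 0.999, 0.052, 0.001]
wrist_force: [8.6, 1.0, -3.1]
gripper_width: 0.241
grip_force: 58.8
```

```bash
python3 avg.py 6
```

```text
pos [ 0.4836 -0.2841  0.0405] sd [0. 0. 0.] F [ 8.102   1.097  -2.9327] [0.3915 0.5581 0.3805] q [0. 0. 0. 0. 0. 0. 0.] rot [0.0003 0.9986 0.0523 0.001 ] t 9.9833
```

Call:
move_arm(steps="0 0 0.001 0; 0 0 0 0; 0 0 0.001 0; 0 0 0 0; 0 0 0 0")

```text
time_s: 10.4
position: [0.4839, -0.2844, 0.0389]
tool_rot: [0.0, 0.999, 0.052, 0.001]
wrist_force: [7.4, 1.1, 0.6]
gripper_width: 0.239
grip_force: 59.3
```

Call:
move_arm(steps="0 0 0.001 0; 0 0 0 0; 0 0 0 0")

```text
time_s: 10.65
position: [0.484, -0.2845, 0.038]
tool_rot: [0.001, 0.999, 0.052, 0.001]
wrist_force: [7.3, 1.1, 1.0]
gripper_width: 0.242
grip_force: 59.4
```

Call:
move_arm(steps="0 0 0.001 0; 0 0 0 0; 0 0 0 0")

```text
time_s: 10.9
position: [0.484, -0.2847, 0.0371]
tool_rot: [0.001, 0.999, 0.052, 0.001]
wrist_force: [7.6, 1.1, 0.9]
gripper_width: 0.238
grip_force: 59.4
```

Call:
move_arm(steps="0 0 0.001 0; 0 0 0 0; 0 0 0 0")

```text
time_s: 11.15
position: [0.484, -0.2847, 0.0361]
tool_rot: [0.001, 0.999, 0.052, 0.001]
wrist_force: [7.4, 0.8, 1.9]
gripper_width: 0.238
grip_force: 59.4
```

Call:
move_arm(steps="0 0 0.001 0; 0 0 0 0; 0 0 0 0")

```text
time_s: 11.4
position: [0.4836, -0.2847, 0.035]
tool_rot: [0.001, 0.999, 0.052, 0.001]
wrist_force: [6.2, 1.4, 2.1]
gripper_width: 0.24
grip_force: 59.3
```

Call:
move_arm(steps="0 0 0.001 0; 0 0 0 0; 0 0 0 0")

```text
time_s: 11.65
position: [0.4836, -0.2848, 0.034]
tool_rot: [0.001, 0.999, 0.052, 0.001]
wrist_force: [6.7, -0.4, 0.9]
gripper_width: 0.24
grip_force: 59.3
```

Call:
move_arm(steps="0 0 0.0007 0; 0 0 0 0; 0 0 0 0")

```text
time_s: 11.9
position: [0.4836, -0.2848, 0.0333]
tool_rot: [0.001, 0.999, 0.052, 0.001]
wrist_force: [6.8, 0.8, 1.6]
gripper_width: 0.24
grip_force: 59.3
```

```bash
python3 avg.py 5
```

```text
pos [ 0.4836 -0.2848  0.0333] sd [0. 0. 0.] F [6.4321 0.2242 1.6525] [0.4739 0.587  0.2858] q [0. 0. 0. 0. 0. 0. 0.] rot [0.0006 0.9986 0.0522 0.0013] t 12.15
```

Force dropped from 8.1 to 6.5 N, so the jaw has sprung 2 mm over the base edge. I lower until the floor is felt.

Call:
move_arm(steps="0 0 0.0007 0; 0 0 0 0; 0 0 0 0")

```text
time_s: 12.4
position: [0.4837, -0.2848, 0.0331]
tool_rot: [0.0, 0.999, 0.052, 0.001]
wrist_force: [6.0, 2.4, 8.1]
gripper_width: 0.238
grip_force: 60.2
```

Call:
move_arm(steps="0 0 0.0007 0; 0 0 0 0; 0 0 0 0")

```text
time_s: 12.65
position: [0.4837, -0.2848, 0.0331]
tool_rot: [0.0, 0.999, 0.052, 0.002]
wrist_force: [3.5, 3.2, 16.5]
gripper_width: 0.238
grip_force: 61.1
```

Floor felt at TCP z 0.0331, so the underside is at 0.024. I ease off and let the jaw bring the block to the fixed wall.

Call:
move_arm(steps="0.0004 0 -0.0012 0; 0.0004 0 0 0; 0 0 0 0; 0 0 0 0")

```text
time_s: 12.98
position: [0.4841, -0.2847, 0.0332]
tool_rot: [0.001, 0.999, 0.052, 0.001]
wrist_force: [4.6, 0.5, 3.7]
gripper_width: 0.24
grip_force: 59.7
```

Call:
move_arm(steps="0.0005 0 0 0; 0 0 0 0; 0 0 0 0")

```text
time_s: 13.23
position: [0.4841, -0.2847, 0.0332]
tool_rot: [0.0, 0.999, 0.052, 0.001]
wrist_force: [3.3, 1.5, 5.6]
gripper_width: 0.239
grip_force: 60.1
```

Call:
move_arm(steps="0.0005 0 0 0; 0 0 0 0; 0 0 0 0")

```text
time_s: 13.48
position: [0.4842, -0.2847, 0.0332]
tool_rot: [0.0, 0.999, 0.052, 0.0]
wrist_force: [2.4, 1.1, 6.7]
gripper_width: 0.238
grip_force: 60.3
```

Call:
move_arm(steps="0.0005 0 0 0; 0 0 0 0; 0 0 0 0; 0 0 0 0; 0 0 0 0", grip=0.45)

```text
time_s: 13.9
position: [0.4839, -0.284, 0.0321]
tool_rot: [-0.0, 0.999, 0.052, -0.0]
wrist_force: [-0.3, 0.2, -0.6]
gripper_width: 0.448
grip_force: 0.0
```

Call:
move_arm(steps="0 0 -0.004 0; 0 0 -0.01 0; 0 0 -0.02 0; 0 0 -0.03 0; 0 0 -0.03 0")

```text
time_s: 14.32
position: [0.4837, -0.284, 0.1277]
tool_rot: [-0.0, 0.999, 0.052, -0.001]
wrist_force: [0.8, -0.1, -0.3]
gripper_width: 0.453
grip_force: 0.0
```

```bash
python3 p.py 0.590 0.2069 0.14 86.5 18
```

```text
now [ 0.4837 -0.284   0.1277] head 5.93 tilt [-1.6e-03  2.0e-04 -1.0e+00] F [ 0.8  -0.05 -0.26] t 14.32 q7 -0.65 w 0.453
0.0087 -0.0265 -0.0007 -4.5; 0.0107 -0.0258 -0.0007 -4.5; 0.0128 -0.0248 -0.0007 -4.4; 0.0146 -0.0238 -0.0006 -4.5; 0.0164 -0.0226 -0.0007 -4.5
0.0181 -0.0212 -0.0007 -4.5; 0.0197 -0.0197 -0.0007 -4.4; 0.0212 -0.0181 -0.0007 -4.5; 0.0226 -0.0164 -0.0007 -4.5; 0.0238 -0.0146 -0.0007 -4.5
0.0248 -0.0127 -0.0006 -4.4; 0.0258 -0.0108 -0.0007 -4.5; 0.0265 -0.0087 -0.0007 -4.5; 0.0271 -0.0066 -0.0007 -4.5; 0.0276 -0.0044 -0.0007 -4.4
0.0278 -0.0023 -0.0007 -4.5; 0.0279 -0.0002 -0.0006 -4.5; 0.0278 0.0021 -0.0007 -4.5
```

Call:
move_arm(steps="0.0087 -0.0265 -0.001 -4.5; 0.0107 -0.0258 -0.001 -4.5; 0.0128 -0.0248 -0.001 -4.5; 0.0146 -0.0238 0 -4.5; 0.0164 -0.0226 0 -4.5")

```text
time_s: 14.73
position: [0.5141, -0.1465, 0.1305]
tool_rot: [0.0, 0.969, 0.248, 0.001]
wrist_force: [0.6, 0.5, -0.1]
gripper_width: 0.448
grip_force: 0.0
```

Call:
move_arm(steps="0.0181 -0.0212 0 -4.5; 0.0197 -0.0197 0 -4.5; 0.0212 -0.0181 0 -4.5; 0.0226 -0.0164 0 -4.5; 0.0238 -0.0146 0 -4.5")

```text
time_s: 15.15
position: [0.5432, -0.01, 0.1304]
tool_rot: [0.0, 0.902, 0.432, 0.0]
wrist_force: [0.6, -0.5, -0.5]
gripper_width: 0.451
grip_force: 0.0
```

Call:
move_arm(steps="0.0248 -0.0127 0 -4.5; 0.0258 -0.0108 0 -4.5; 0.0265 -0.0087 0 -4.5; 0.0271 -0.0066 0 -4.5; 0.0276 -0.0044 0 -4.5")

```text
time_s: 15.57
position: [0.5721, 0.1269, 0.1303]
tool_rot: [0.0, 0.8, 0.6, 0.0]
wrist_force: [1.3, -0.6, -0.5]
gripper_width: 0.453
grip_force: 0.0
```

Call:
move_arm(steps="0.0278 -0.0023 0 -4.5; 0.0279 0 0 -4.5; 0.0278 0.002 0 -4; 0 0 0 0; 0 0 0 0")

```text
time_s: 15.98
position: [0.5887, 0.2095, 0.1295]
tool_rot: [-0.0, 0.727, 0.686, 0.0]
wrist_force: [-0.6, -0.5, 0.5]
gripper_width: 0.448
grip_force: 0.0
```

```bash
python3 avg.py 8; python3 p.py 0.5905 0.207 0.0335 86 1
python3 - <<'E'
from h import *
from plant import ctrl
c=ctrl.capture("top"); x,y=436,205
cv2.imwrite("pics/o1.png",cv2.resize(c["img"][y:y+60,x:x+60,::-1],None,fx=8,fy=8,interpolation=cv2.INTER_CUBIC))
E
```

```text
pos [0.589  0.2063 0.1296] sd [0.0001 0.0005 0.    ] F [-0.3146 -0.3418  0.2149] [0.4878 0.5425 0.2299] q [0.0006 0.0002 0.0004 0.0004 0.0002 0.0002 0.0001] rot [ 0.0003  0.7291  0.6844 -0.0002] t 16.3833
now [0.589  0.2065 0.1296] head 86.38 tilt [ 1.e-04 -1.e-04 -1.e+00] F [-0.33  0.15  0.32] t 16.38 q7 -0.33 w 0.452
0.0006 0.0015 0.0961 0.4
```

View pics/o1.png

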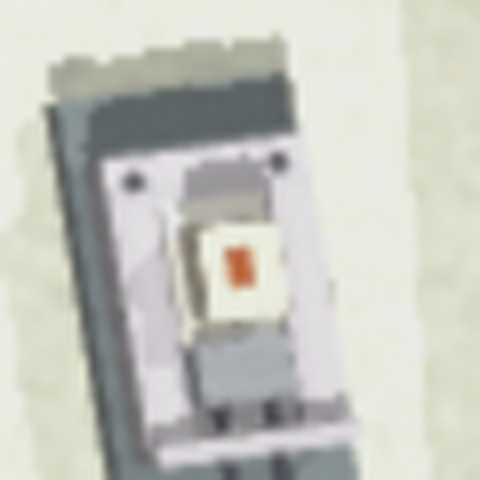

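The oblong block sits flat with the jaw lip at (245,345), and the carriage's far edge at (105,160)–(290,135) has not moved. Next I grasp the disc.

Call:
move_arm(steps="0.0005 0.0015 0.02 0.4; 0 0 0.025 0; 0 0 0.025 0; 0 0 0.015 0; 0 0 0.006 0")

```text
time_s: 16.85
position: [0.5888, 0.2069, 0.0358]
tool_rot: [-0.001, 0.731, 0.682, -0.002]
wrist_force: [-0.4, -0.2, 0.5]
gripper_width: 0.449
grip_force: 0.0
```

Call:
move_arm(steps="0 0 0.0045 0; 0 0 0 0; 0 0 0 0; 0 0 0 0; 0 0 0 0")

```text
time_s: 17.27
position: [0.5911, 0.2079, 0.035]
tool_rot: [0.0, 0.731, 0.682, 0.001]
wrist_force: [0.5, 0.4, -0.8]
gripper_width: 0.446
grip_force: 0.0
```

```bash
python3 avg.py 4
```

```text
pos [0.5908 0.2079 0.0346] sd [0.0001 0.     0.0002] F [0.2827 0.3077 0.0895] [0.4884 0.5814 0.6271] q [0.     0.0003 0.0001 0.0001 0.     0.0001 0.    ] rot [0.0001 0.731  0.6824 0.0006] t 17.4667
```

Call:
move_arm(steps="0 0 0 0; 0 0 0 0; 0 0 0 0; 0 0 0 0; 0 0 0 0", grip=0.15)

```text
time_s: 17.88
position: [0.5907, 0.2078, 0.0344]
tool_rot: [0.0, 0.731, 0.682, 0.0]
wrist_force: [-1.3, -1.3, 6.5]
gripper_width: 0.264
grip_force: 59.4
```

```bash
python3 avg.py 4
```

```text
pos [0.5907 0.2078 0.0344] sd [0. 0. 0.] F [-0.7459 -0.5903  5.3664] [0.1586 0.252  0.0379] q [0. 0. 0. 0. 0. 0. 0.] rot [0.0001 0.731  0.6824 0.0004] t 18.0833
```

Call:
move_arm(steps="0 0 -0.005 0; 0 0 -0.015 0; 0 0 -0.025 0; 0 0 -0.025 0; 0 0 -0.02 0")

```text
time_s: 18.5
position: [0.5904, 0.2076, 0.1253]
tool_rot: [0.0, 0.731, 0.682, 0.0]
wrist_force: [0.4, 0.3, -0.7]
gripper_width: 0.268
grip_force: 58.7
```

Call:
move_arm(steps="0 0 0 0; 0 0 0 0; 0 0 0 0")

```text
time_s: 18.75
position: [0.5897, 0.2076, 0.1232]
tool_rot: [-0.0, 0.731, 0.682, -0.001]
wrist_force: [-0.4, 0.2, -0.2]
gripper_width: 0.267
grip_force: 58.8
```

```bash
python3 avg.py 6; python3 p.py 0.5643 -0.1142 0.124 86 12
```

```text
pos [0.5897 0.2075 0.1227] sd [0.0002 0.     0.0002] F [ 0.0133  0.1394 -0.852 ] [0.6134 0.5223 0.1811] q [0.     0.0002 0.0001 0.0003 0.     0.0001 0.    ] rot [-0.0003  0.731   0.6824 -0.001 ] t 19.05
now [0.59   0.2075 0.123 ] head 86.06 tilt [-1.3e-03 -7.0e-04 -1.0e+00] F [-0.45  0.17 -0.87] t 19.05 q7 -0.33 w 0.265
-0.0269 -0.0003 -0.0001 0; -0.0269 -0.0003 -0.0001 0; -0.0269 -0.0003 -0 0; -0.0269 -0.0003 -0.0001 0; -0.0269 -0.0003 -0.0001 0
-0.0268 -0.0003 -0.0001 0; -0.0269 -0.0003 -0.0001 0; -0.0269 -0.0002 -0 0; -0.0269 -0.0003 -0.0001 0; -0.0269 -0.0003 -0.0001 0
-0.0269 -0.0003 -0.0001 0.1; -0.0269 -0.0003 -0.0001 -0
```

Call:
move_arm(steps="-0.0268 -0.0003 0 0; -0.0268 -0.0003 0 0; -0.0268 -0.0003 0 0; -0.0268 -0.0003 0 0; -0.0268 -0.0003 0 0")

```text
time_s: 19.47
position: [0.5793, 0.0729, 0.1236]
tool_rot: [-0.0, 0.731, 0.682, -0.0]
wrist_force: [0.4, 0.2, -0.6]
gripper_width: 0.261
grip_force: 58.8
```

Call:
move_arm(steps="-0.0268 -0.0003 0 0; -0.0268 -0.0003 0 0; -0.0268 -0.0003 0 0; -0.0268 -0.0003 0 0; -0.0268 -0.0003 0 0")

```text
time_s: 19.88
position: [0.5686, -0.0608, 0.1236]
tool_rot: [-0.0, 0.731, 0.682, -0.0]
wrist_force: [0.5, 0.2, -0.2]
gripper_width: 0.266
grip_force: 58.8
```

Call:
move_arm(steps="-0.0268 -0.0003 0 0; -0.0264 -0.0003 0 0; 0 0 0 0; 0 0 0 0; 0 0 0 0")

```text
time_s: 20.3
position: [0.5647, -0.1121, 0.1236]
tool_rot: [-0.0, 0.731, 0.682, 0.0]
wrist_force: [-0.2, 0.6, -0.5]
gripper_width: 0.262
grip_force: 58.8
```

Call:
move_arm(steps="0 0 0.02 0; 0 0 0.025 0; 0 0 0.02 0; 0 0 0.01 0; 0 0 0.004 0")

```text
time_s: 20.72
position: [0.5638, -0.1109, 0.0431]
tool_rot: [-0.001, 0.73, 0.683, -0.001]
wrist_force: [0.2, 0.9, -1.1]
gripper_width: 0.265
grip_force: 58.8
```

Call:
move_arm(steps="0 0 0.002 0; 0 0 0 0; 0 0 0 0; 0 0 0 0; 0 0 0 0")

```text
time_s: 21.13
position: [0.5653, -0.1126, 0.0437]
tool_rot: [0.001, 0.731, 0.682, 0.001]
wrist_force: [-0.4, -0.1, -0.2]
gripper_width: 0.266
grip_force: 58.8
```

```bash
python3 avg.py 8; python3 p.py 0.5643 -0.1134 0.039 86 1
```

```text
pos [ 0.5649 -0.1125  0.0432] sd [0.0002 0.     0.0002] F [-0.054  -0.0045 -0.4129] [0.2691 0.4668 0.423 ] q [0.0001 0.0003 0.0001 0.0001 0.     0.0001 0.    ] rot [0.0002 0.731  0.6824 0.0002] t 21.5333
now [ 0.5647 -0.1125  0.0429] head 86.06 tilt [-0.  0. -1.] F [ 0.18  0.16 -0.59] t 21.53 q7 0.26 w 0.265
-0.0009 -0.0003 0.0039 0.1
```

Call:
move_arm(steps="-0.001 -0.0005 0.002 0; 0 0 0.001 0; 0 0 0.001 0; 0 0 0 0; 0 0 0 0")

```text
time_s: 21.95
position: [0.5641, -0.1134, 0.0387]
tool_rot: [-0.0, 0.731, 0.682, -0.0]
wrist_force: [0.5, 0.0, -1.1]
gripper_width: 0.265
grip_force: 58.8
```

Call:
move_arm(steps="0 0 0.001 0; 0 0 0 0; 0 0 0 0")

```text
time_s: 22.2
position: [0.5642, -0.1134, 0.0378]
tool_rot: [-0.0, 0.731, 0.682, 0.0]
wrist_force: [0.1, 0.3, -0.8]
gripper_width: 0.261
grip_force: 58.8
```

Call:
move_arm(steps="0 0 0.001 0; 0 0 0 0; 0 0 0 0")

```text
time_s: 22.45
position: [0.5641, -0.1135, 0.0368]
tool_rot: [-0.0, 0.731, 0.682, -0.0]
wrist_force: [-0.6, -0.5, -0.7]
gripper_width: 0.268
grip_force: 58.8
```

Below the rim with no contact force, so I continue gently to the floor.

Call:
move_arm(steps="0 0 0.001 0; 0 0 0 0; 0 0 0.001 0; 0 0 0 0; 0 0 0 0")

```text
time_s: 22.87
position: [0.5641, -0.1135, 0.0348]
tool_rot: [-0.0, 0.731, 0.682, -0.0]
wrist_force: [-1.0, -0.2, -0.5]
gripper_width: 0.266
grip_force: 58.8
```

Call:
move_arm(steps="0 0 0.001 0; 0 0 0 0; 0 0 0 0")

```text
time_s: 23.12
position: [0.5641, -0.1135, 0.0338]
tool_rot: [-0.0, 0.731, 0.682, -0.0]
wrist_force: [-0.6, -0.5, -0.6]
gripper_width: 0.268
grip_force: 58.8
```

Call:
move_arm(steps="0 0 0.0007 0; 0 0 0 0; 0 0 0 0")

```text
time_s: 23.37
position: [0.5641, -0.1135, 0.0331]
tool_rot: [-0.0, 0.731, 0.682, -0.0]
wrist_force: [-0.3, 0.3, 0.1]
gripper_width: 0.263
grip_force: 58.8
```

Call:
move_arm(steps="0 0 0.0007 0; 0 0 0 0; 0 0 0 0")

```text
time_s: 23.62
position: [0.5642, -0.1135, 0.0324]
tool_rot: [-0.0, 0.731, 0.682, -0.0]
wrist_force: [-0.8, 0.7, -0.8]
gripper_width: 0.264
grip_force: 58.8
```

Call:
move_arm(steps="0 0 0.0005 0; 0 0 0 0; 0 0 0 0")

```text
time_s: 23.87
position: [0.5642, -0.1135, 0.0323]
tool_rot: [-0.0, 0.731, 0.682, 0.0]
wrist_force: [-2.2, 0.4, 6.6]
gripper_width: 0.268
grip_force: 59.4
```

Call:
move_arm(steps="0 0 0.0005 0; 0 0 0 0; 0 0 0 0")

```text
time_s: 24.12
position: [0.5642, -0.1135, 0.0323]
tool_rot: [-0.0, 0.731, 0.682, 0.0]
wrist_force: [-4.3, 1.1, 9.9]
gripper_width: 0.261
grip_force: 60.2
```

Floor felt at TCP z 0.0323, as predicted. I ease off, release and rise.

Call:
move_arm(steps="0 0 -0.0008 0; 0 0 0 0; 0 0 0 0")

```text
time_s: 24.37
position: [0.5643, -0.1135, 0.0324]
tool_rot: [0.0, 0.731, 0.682, 0.0]
wrist_force: [-1.5, -0.2, 3.2]
gripper_width: 0.267
grip_force: 59.3
```

Call:
move_arm(steps="0 0 0 0; 0 0 0 0; 0 0 0 0; 0 0 0 0; 0 0 0 0", grip=0.45)

```text
time_s: 24.78
position: [0.5641, -0.1135, 0.0321]
tool_rot: [-0.0, 0.731, 0.682, -0.0]
wrist_force: [0.8, -0.0, -0.3]
gripper_width: 0.453
grip_force: 0.0
```

Call:
move_arm(steps="0 0 -0.004 0; 0 0 -0.01 0; 0 0 -0.025 0; 0 0 -0.03 0; 0 0 -0.03 0")

```text
time_s: 25.2
position: [0.5637, -0.1136, 0.1329]
tool_rot: [-0.0, 0.731, 0.682, -0.0]
wrist_force: [0.1, -0.1, -0.3]
gripper_width: 0.45
grip_force: 0.0
```

Call:
move_arm(steps="0.035 0 -0.01 0; 0.035 0 -0.01 0; 0.035 0 0 0; 0.035 0 0 0; 0.035 0 0 0")

```text
time_s: 25.62
position: [0.5764, 0.0627, 0.1528]
tool_rot: [0.0, 0.731, 0.682, 0.001]
wrist_force: [1.0, -0.5, -0.4]
gripper_width: 0.455
grip_force: 0.0
```

Call:
move_arm(steps="0.03 0 0 0; 0 0 0 0; 0 0 0 0")

```text
time_s: 25.87
position: [0.5782, 0.0934, 0.152]
tool_rot: [-0.0, 0.73, 0.684, 0.0]
wrist_force: [-0.1, -1.3, 1.3]
gripper_width: 0.45
grip_force: 0.0
```

```bash
python3 - <<'E'
from h import *
from plant import ctrl
C={n:ctrl.capture(n) for n in("scene","top")}
f=lambda i,x,y,w,h,k:cv2.resize(i[y:y+h,x:x+w,::-1],None,fx=k,fy=k,interpolation=cv2.INTER_CUBIC)
cv2.imwrite("pics/f.png",np.hstack([f(C["top"]["img"],358,170,130,110,3),f(C["scene"]["img"],205,95,130,110,3)]))
E
```

```text
(no output)
```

View pics/f.png

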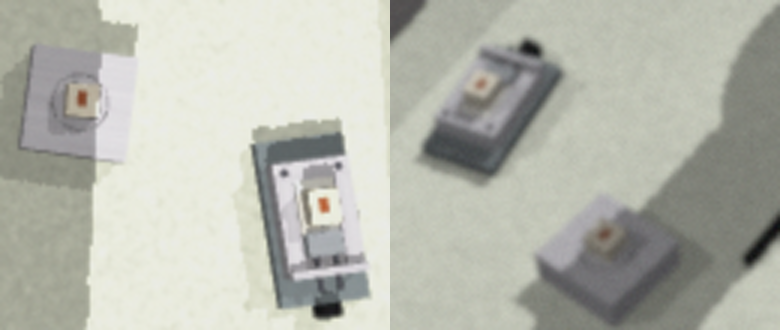

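Both blocks are flat in their recesses: the disc at (80,101) and the oblong at (322,205) under the jaw lip. The arm is clear, so I hand in.

```bash
python3 -c "
from plant import ctrl
print(ctrl.hand_in())"
```

```text
the job is handed in; nothing more can be done
None
```

The oblong block (under the jaw lip) and then the disc block are seated flat on their recess floors, and the job is handed in at about 26 s; since the arm interface cannot tilt the tool, the oblong went in flat, using its base edge to push back the jaw lip, instead of tilted as you described.

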